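# Swap the blender's cup and pulse-grind

## Task

The small twist-on blender is done with its tall cup: turn that cup anticlockwise (seen from above) as far as it goes, lift it out and stand it upright, foot down, on the butcher's board. Then set the shorter cup that has three lugs on its foot into the socket with its lugs in the three gaps, press it straight down to the bottom of the springs without forcing it (under 30 N), and keep it pressed: the program finishes while the gripper is still holding the cup down. Leave the small lugless storage cup and the two spice jars where they stand.

Things in the scene. Friction and masses are not known exactly. Their poses are not given: they have to be found in the camera images.
- blender: Blender motor base, fixed: round, steel with black rim, 120 mm wide at the foot, 106 mm at the rim, 85 mm tall. Origin: centre of its underside, z up. A cup in its socket, pressed down 4.5 mm or more, can turn up to 60 degrees clockwise so that its lugs catch under ledges; turned back it meets a stop with its lugs in the gaps (up to 8 degrees past their centres) and lifts straight out.
- socket (a point): Centre of the socket's mouth, flush with the rim, 85 mm above the worktop. The socket is 72 mm wide between three ledges (6 mm thick), 7.5 mm deep to a grey spring plate. Between the ledges are three gaps for a cup's lugs, each 30 degrees wide and reaching 45 mm from the axis, centred at 0, 120 and 240 degrees from the point's x axis; a small rib on the outside of the rim marks each.
- drive (a joint): Travel of the spring plate in the socket, m: 0 up, 0.008 at its bottom stop; a locked cup keeps it near 0.0045. The spring pushes with 4 N at the top, 12 N at the bottom; a cup's own weight does not sink it. The underside of a cup that sits on the plate is 77.5 mm above the worktop minus this value.
- tall_cup: Tall clear cup, domed end up on a black foot; 150 mm tall, about 0.26 kg; starts locked in the blender, lugs 35 to 55 degrees clockwise of the gaps. Origin: centre of the foot's underside, z up. Foot 66 mm wide, 22 mm tall; at its lower edge three lugs 10 mm wide, 6 mm tall, reaching 42 mm from the axis, at 0, 120, 240 degrees from the x axis. Straight, 58 mm wide, 32 to 138 mm up: grip there.
- grind_cup: Short clear cup, domed end up on a black foot with three lugs (foot and lugs as on the tall cup, lugs at 0, 120 and 240 degrees from the body's x axis); 100 mm tall, about 0.20 kg, standing on the worktop between robot and blender. Straight and 58 mm wide from 32 to 88 mm above its underside. Origin: centre of the foot's underside, z up.
- storage_cup: Clear plastic storage cup, 76 mm tall, 58 mm wide, on a plain black foot without lugs (66 mm wide, 16 mm tall). It stands beside the short lugged cup, to the left or right of it. Not used. Origin: centre of its underside.
- board: Butcher's board of wooden blocks, fixed on the worktop to the right, 400 mm along its x (which points to the robot's left), 280 mm along its y, 46 mm thick. Origin: centre of its underside.
- spice_jar_red: Glass spice jar with a red cap, 46 mm wide, 97 mm tall, on the worktop at the far left. Not used. Origin: centre of its underside.
- spice_jar_gold: Glass spice jar with a golden cap, 45 mm wide, 98 mm tall, on the worktop at the far left. Not used. Origin: centre of its underside.
Things that resemble listed ones, but are neither listed nor needed, are in the scene too. Leave any purple look-alike of the grind_cup alone.

How it is judged:
By the outcome, as a careful person would: the job done as asked, in the order asked, and still so for the second after the job is handed in, while the arm keeps its last pose, push and grip.
It also fails if it takes over 64 s, if anything falls off the work surface, if the arm or the gripper's body presses on something with over 40 N, if the wrist force passes 120 N, or if a joint passes its speed limit or range.

## Robot

A 6-joint arm with a two-finger parallel gripper is mounted at the origin on a cart in front of the work surface, level with it; the furniture and walls round the work are solid. World frame = base frame: x ahead of the robot, y to its left, z up, the work surface at z = 0. Lengths are in mm, angles in rad, forces in N, time in s.
With the tool pointing down it reaches from about 300 to 875 mm from the base axis. Payload 6.4 kg.
Tool frame: the origin (TCP) lies on the centre line of the jaws, within the pads' length; the fingertips stand arm.tip_reach ahead of it and the grasp point (between the pads) lies 6 mm ahead of it (arm.tip_reach is the distance from the TCP to the fingertips, in mm); z points along the fingers, y is the line along which they close (so a half turn about z gives the same grasp; the last joint's range is limited). The gripper opens to 85 mm and grips with 20 to 120 N. Pads are 22 mm wide; open, the fingers measure 114 mm over their backs; the gripper's body (76 mm by 85 mm) begins 54 mm behind the grasp point. The pads swing forward as they close: fully open they stand 13 mm farther back than shut.
Start: joints at [-1.334, 0.181, 1.607, -0, 1.354, -0.206], TCP at [246.388, -519.552, 256.288] pointing down, gripper open.
Joint ranges: [-2.99, 2.99], [-0.89, 2.07], [0.3, 2.58], [-1.14, 4.28], [0, 2.63], [-3.12, 3.12]. Speed limits (rad/s): [2.57, 2.57, 3.01, 3.14, 3.14, 3.14].

## Interface

Orientations are given as a unit quaternion [x, y, z, w].
In Python, from workcell import arm, eyes gives the robot as it stands. The module is installed in compiled form; this text tells all that it offers.
- The arm moves only by the tool carry_out, never from a script. Its arguments are lists of equal length, an entry for each row: "linear": the shift along the tool's x, y, z in cm, a list of three; "turn": the turn about the tool's z in rad. In form: {"linear": [[dx, dy, dz], ...], "turn": [turn, ...]}. A call has exactly 8 rows; each row is the pose to reach, as a shift and turn from the pose commanded when the call began, along the tool's axes at that moment; what a row does not reach only later rows make up. A row lasts 1/12 s, in which the tool goes at most 41.7 mm and 7.16 degrees, less where a joint would pass 70% of its speed; a pose out of reach is approached as far as the arm can. A call with a gripper value outside its range is refused whole. "jaw" is the finger opening in cm, from 0 to 8.54, set as the call begins (left out, the last holds). The fingers move at their own pace and stop on an object; "newtons" is the grip in N (left out, the last holds). Time passes only in rows, so rows that repeat a pose let the fingers close, or fill a call up. It gives the time, the measured TCP pose, the force, the opening and the grip force at its end, in the units of the state.
- arm.state(): the state, without advancing time (a new reading comes with each control period).
- eyes.snapshot(name): name is "scene" or "top"; returns a dict with "frame" (400x640x3 uint8, red, green, blue), "depth" (400x640 float32, mm along the optical axis (not along the pixel's ray), 0 where there is no reading), "camera_matrix" (3x3 intrinsics, pixels), "k1" (the pictures are not rectified: a ray, as slopes to the right and down, at radius r is drawn at 1 + k1 r^2 times it, then the intrinsics apply), "world_to_cam" (4x4, takes a point from world to camera coordinates). Camera axes: x right, y up, looking along -z (the intrinsics and any distortion apply to the point x, -y, -z); pixel columns grow to the right and rows downward; lengths in mm; the calibration is good to about 2 mm. A picture is of the moment at which its call begins.
- arm.job_done(): hands the job in; it is judged then, once.
Trained networks look in a picture, given as the dict that the camera call returned (one of the last four; its "shot" number tells which), for a name from the list of things; names that differ only in an ending like _2 or _b are one class to them, and where a whole thing is asked for, a point or a joint stands for the part that bears it (a point fixed in the world has none). Each returns a list of dicts, best first, with "conf" (0 to 1); they miss things now and then, are a little off and sometimes report something else, mostly with a low value. They report only what shows in the picture. A call takes as long as a camera call. They do not tell look-alikes from the thing itself.
- eyes.boxes_of(picture, label): "bbox" ([left, top, right, bottom] in pixels, round what is visible of it).
The state is a dict: "clock": time; "joint_pos": joint angles; "qd": joint speeds; "joint_efforts": joint torques, N m; "eef_pos": TCP position; "orientation": TCP orientation; "force": force on the tool from outside, world axes, zero at the start; "moment": the same for the moment, N m; "opening": finger opening in mm; "grasp_force": force on a finger pad.
Only numpy, scipy, OpenCV 4.12 (cv2) and the standard library are available. Lean on these libraries where they do the work, as an engineer would, in place of code of your own. Each camera call takes 0.05 s, during which the arm holds its last target. There are 200 camera calls.

## Working session

There is one attempt and no reset: what is moved stays moved. The work goes in short steps, Python scripts to look and compute and a tool call to move; the robot and the scene stay as the last step left them, time stands still between calls to the robot, and variables do not carry over. Pictures are saved under pics/ and viewed, at most 10 in all, crops included, and the job is handed in when it is done.

Besides the shell and the picture viewer there is one more tool, called after "Call:" in YAML: its name, and indented under it one key for each argument. carry_out: Moves the arm, as the interface text tells. Its arguments: {"type":"object","properties":{"linear":{"type":"array"},"turn":{"type":"array"},"jaw":{"type":"number"},"newtons":{"type":"number"}},"required":["linear","turn"]}

```bash
mkdir -p pics; cat > h.py <<'E'
import numpy as np, cv2
from workcell import arm, eyes
def px2ray(s,u,v):
    K=s["camera_matrix"];x=(u-K[0,2])/K[0,0];y=(v-K[1,2])/K[1,1]
    rd=np.hypot(x,y);r=rd
    for _ in range(20): r=rd/(1+s["k1"]*r*r)
    f=np.where(rd>0,r/np.maximum(rd,1e-12),1);return x*f,y*f
def cloud(s):
    v,u=np.mgrid[0:400,0:640].astype(float);x,y=px2ray(s,u,v);d=s["depth"]
    P=np.stack([x*d,-y*d,-d,np.ones_like(d)],-1);return (P@np.linalg.inv(s["world_to_cam"]).T)[...,:3]
def proj(s,p):
    p=np.atleast_2d(p);c=(np.c_[p,np.ones(len(p))]@s["world_to_cam"].T)[:,:3]
    x=c[:,0]/-c[:,2];y=-c[:,1]/-c[:,2];k=1+s["k1"]*(x*x+y*y);K=s["camera_matrix"]
    return np.c_[K[0,0]*x*k+K[0,2],K[1,1]*y*k+K[1,2]]
def atz(s,u,v,z):
    x,y=px2ray(s,u,v);M=np.linalg.inv(s["world_to_cam"]);o=M[:3,3];d=M[:3,:3]@np.array([x,-y,-1]);return o+d*(z-o[2])/d[2]
def save(s,n,box=None,k=1):
    f=s["frame"][...,::-1]
    if box: l,t,r,b=box;f=f[t:b,l:r]
    cv2.imwrite("pics/"+n,cv2.resize(f,None,fx=k,fy=k,interpolation=cv2.INTER_CUBIC))
E
python3 - <<'E'
from h import *
np.set_printoptions(precision=1,suppress=True)
for n in("scene","top"):
    s=eyes.snapshot(n);save(s,n+"0.png");C=cloud(s);np.savez(n+"0.npz",**s)
    print(n,np.linalg.inv(s["world_to_cam"])[:3,3],s["k1"])
    for l in("blender","tall_cup","grind_cup","storage_cup","board"):
        for b in eyes.boxes_of(s,l)[:3]:
            u,v=int((b["bbox"][0]+b["bbox"][2])/2),int((b["bbox"][1]+b["bbox"][3])/2)
            print(l,round(b["conf"],2),np.array(b["bbox"]),C[v,u])
print(arm.state(),arm.tip_reach)
E
```

```text
scene [-12.1 789.3 661.1] 0.029202413405578352
blender 0.77 [283.1 169.8 323.  209. ] [539.3 -36.2  73.5]
tall_cup 0.84 [290.4 133.1 311.3 184.2] [556.6 -54.7 164.8]
tall_cup 0.46 [278.2 267.3 302.3 310.8] [346.2 321.3  69.7]
grind_cup 0.86 [318.5 185.9 338.8 224.6] [438.   -8.6  63.3]
grind_cup 0.57 [353.6 166.6 371.2 204.9] [ 401.1 -159.2   62.3]
storage_cup 0.57 [290.1 217.  320.4 258.2] [421.3 142.5  57.7]
board 0.79 [308.6 133.9 408.2 187.5] [ 499.2 -339.1   46.6]
top [-226.1  150.7 1294.8] -0.06694199962813982
grind_cup 0.9 [351.  207.3 376.9 240.4] [ 388.8 -167.3   92.9]
storage_cup 0.69 [266.3 228.1 281.  252.8] [422.8 128.7  72.4]
board 0.89 [396.3 193.8 475.5 242.5] [ 359.8 -422.6   47.5]
{'clock': 0.6, 'joint_pos': array([-1.3,  0.2,  1.6, -0. ,  1.4, -0.2]), 'qd': array([-0.,  0.,  0., -0., -0.,  0.]), 'joint_efforts': array([ -0. , -44.5, -35.2,  -0. ,   0. ,  -0. ]), 'eef_pos': array([ 246.4, -519.6,  256.3]), 'orientation': array([ 1. ,  0.2, -0. ,  0. ]), 'force': array([-0.9,  0.3, -0.3]), 'moment': array([-0., -0.,  0.]), 'grasp_force': 0.0, 'opening': 85.52457225474446} 25.0
```

View pics/scene0.png

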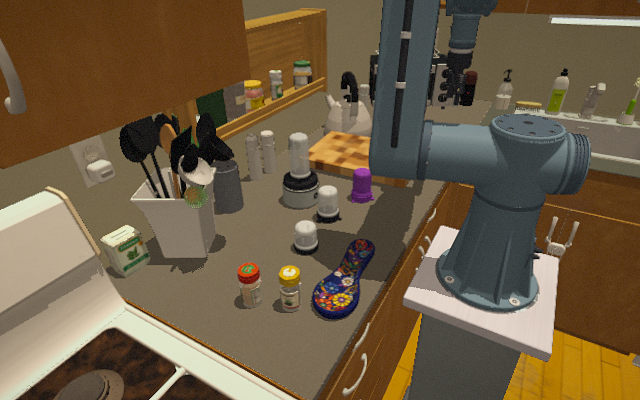

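View pics/top0.png

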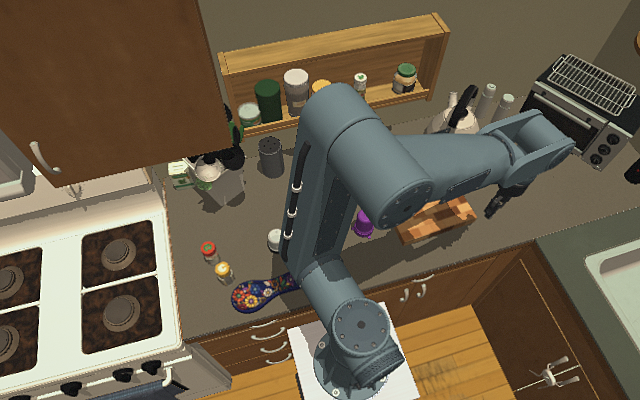

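The scene view shows the blender with the tall cup at (300,175), a clear short cup with a lugged black foot at (328,203), a clear storage cup at (305,236), and a purple look-alike at (361,185). The grind_cup candidates are (328,203) and (361,185). The first fits because it is clear and stands between the robot and the blender, and the purple one is to be left alone. In the top view the arm hides the blender.

```bash
python3 - <<'E'
from h import *
from scipy.optimize import least_squares
np.set_printoptions(precision=1,suppress=True)
s=dict(np.load("scene0.npz"));C=cloud(s);save(s,"crop.png",(270,120,390,260),5)
def fit(name,c0,zs,R,rad):
    for a,b in zs:
        m=(C[...,2]>a)&(C[...,2]<b)&(np.hypot(C[...,0]-c0[0],C[...,1]-c0[1])<rad)
        P=C[m]
        if len(P)<8: continue
        f=least_squares(lambda q:np.hypot(P[:,0]-q[0],P[:,1]-q[1])-R,c0,loss="soft_l1",f_scale=2)
        print(name,a,b,len(P),f.x,"rms",np.sqrt(np.mean(f.fun**2)))
fit("tall",(556,-70),[(115,140),(140,165),(165,190),(190,210)],29,60)
fit("rim",(556,-70),[(75,82)],53,80);fit("base",(556,-70),[(15,40),(40,65)],57,90)
fit("grind",(425,-25),[(32,50),(50,70),(70,86)],29,55)
fit("stor",(410,125),[(25,45),(45,65)],29,55)
fit("purple",(395,-170),[(32,60),(60,86)],29,60)
m=(C[...,2]>42)&(C[...,2]<52)&(C[...,1]<-100)&(C[...,1]>-600)&(C[...,0]>200)&(C[...,0]<800)
u=C[m];print(len(u),cv2.minAreaRect(u[:,:2].astype(np.float32)),u.min(0),u.max(0))
E
```

```text
tall 115 140 145 [577.9 -82.6] rms 1.5133430641961776
tall 140 165 153 [578.2 -81.8] rms 1.6822496981335087
tall 165 190 159 [578.2 -81.3] rms 1.8182411132835008
tall 190 210 132 [578.5 -81.6] rms 1.8568312765151211
rim 75 82 107 [577.6 -82. ] rms 6.812137140234594
base 15 40 254 [576.5 -80.7] rms 5.072703620712402
base 40 65 280 [577.4 -82.5] rms 1.9183678622054474
grind 32 50 98 [453.5 -35.2] rms 1.4243691310974353
grind 50 70 114 [453.3 -34.9] rms 1.7146345341003124
grind 70 86 95 [453.4 -35. ] rms 1.2461930990556387
stor 25 45 138 [436.2 117.9] rms 1.4885476217475768
stor 45 65 149 [435.8 117.4] rms 1.4248604098206488
purple 32 60 145 [ 412.  -183.7] rms 1.6569176129889074
purple 60 86 132 [ 411.7 -183.6] rms 1.673669216332274
1943 ((550.3828735351562, -346.70355224609375), (498.6565246582031, 484.9602966308594), 88.59182739257812) [ 309.3 -597.6   42. ] [ 798.8 -103.3   52. ]
```

View pics/crop.png

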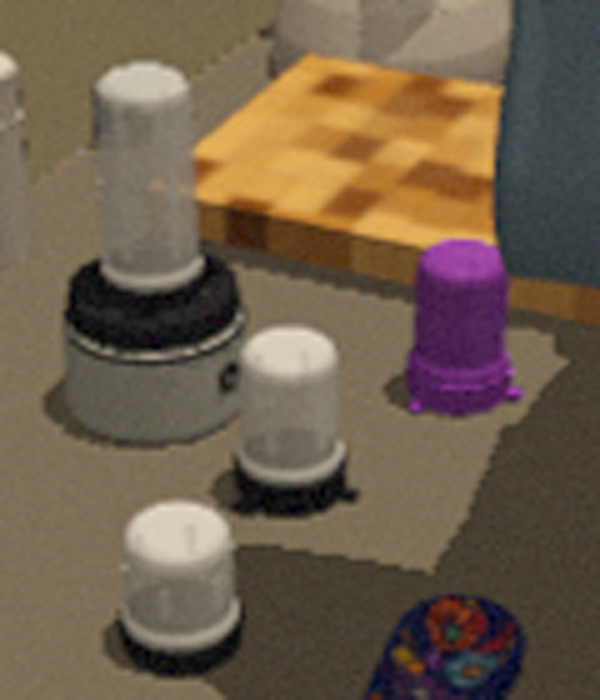

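The crop shows lugs at the foot of the clear cup (about (350,495) and (240,500) in the crop), so it is the grind_cup. The storage cup below it has a plain foot, and the purple one is the look-alike. Next I move above the tall cup.

```bash
cat >> h.py <<'E'
from scipy.spatial.transform import Rotation as Ro
def go(p,yaw=None):
    "shift (cm, tool axes) and turn to reach TCP p, with tool x at world angle yaw (deg)"
    st=arm.state();R=Ro.from_quat(st["orientation"]).as_matrix();y0=np.degrees(np.arctan2(R[1,0],R[0,0]))
    print("t",round(st["clock"],2),"tcp",st["eef_pos"].round(1),"yaw",y0.round(2),"j",st["joint_pos"].round(2),"tilt",R[:,2].round(3),"F",st["force"].round(1),"op",round(st["opening"],1),"gf",round(st["grasp_force"],1))
    print("shift cm",(R.T@(np.array(p,float)-st["eef_pos"])/10).round(2),"turn",None if yaw is None else np.radians((y0-yaw+180)%360-180).round(3))
E
python3 -c "
from h import *
go((578,-82,300))
C=cloud(dict(np.load('scene0.npz')));m=(abs(C[...,2]-46)<2.5)&(C[...,0]>250)&(C[...,0]<720)&(C[...,1]<-190)
P=C[m]
for x in range(300,720,40):
  q=P[abs(P[:,0]-x)<20]; print(x,len(q),q[:,1].max() if len(q) else '',q[:,1].min() if len(q) else '')
"
```

```text
t 0.6 tcp [ 246.4 -519.6  256.3] yaw 25.37 j [-1.33  0.18  1.61 -0.    1.35 -0.21] tilt [-0. -0. -1.] F [-0.9  0.3 -0.3] op 85.5 gf 0.0
shift cm [ 48.71 -25.33  -4.37] turn None
300 13 -285.3021577712942 -1383.0656188725175
340 6 -1237.9863251833845 -1246.9080664231387
380 10 -191.8565910183421 -1370.8543953691074
420 5 -298.21409122573334 -1117.5740889640024
460 70 -279.7448187240931 -1105.4972683956485
500 200 -272.4081843516584 -477.8567586391604
540 303 -268.3592214366164 -549.5511528162787
580 312 -268.55666986976496 -680.7134314998463
620 297 -264.03942457191226 -621.570215369799
660 277 -263.5958494385635 -574.5772670286464
700 166 -311.77484121717714 -967.3866631855357
```

Call:
carry_out:
  linear:
    - [3,-1.5,-0.6]
    - [6.5,-3.4,-1.6]
    - [10,-5.2,-2.6]
    - [13.5,-7,-3.6]
    - [17,-8.8,-4.4]
    - [20.5,-10.6,-4.4]
    - [24,-12.5,-4.4]
    - [27.5,-14.3,-4.4]
  turn: [0,0,0,0,0,0,0,0]
  jaw: 8.5

```text
clock: 1.27
eef_pos: [434.5, -270.8, 300.9]
orientation: [0.976, 0.219, 0.0, 0.0]
force: [0.8, -0.3, -0.9]
opening: 85.0
grasp_force: 0.0
```

Call:
carry_out:
  linear:
    - [3.5,-1.8,0]
    - [7,-3.6,0]
    - [10.5,-5.5,0]
    - [14,-7.3,0]
    - [17.5,-9.1,0]
    - [21.2,-11,0]
    - [21.2,-11,0]
    - [21.2,-11,0]
  turn: [0,0,0,0,0,0,0,0]

```text
clock: 1.93
eef_pos: [578.7, -80.2, 300.0]
orientation: [0.975, 0.222, -0.0, -0.0]
force: [-0.1, 0.0, -0.5]
opening: 84.9
grasp_force: 0.0
```

```bash
python3 - <<'E'
from h import *
go((578,-82,188))
s=eyes.snapshot("top");save(s,"top1.png",(200,60,520,300),2.5);np.savez("top1.npz",**s)
E
```

```text
t 1.93 tcp [578.7 -80.2 300. ] yaw 25.61 j [-0.34  0.17  1.53 -0.    1.44  0.78] tilt [-0.  0. -1.] F [-0.1  0.  -0.5] op 84.9 gf 0.0
shift cm [-0.14  0.13 11.2 ] turn None
```

View pics/top1.png

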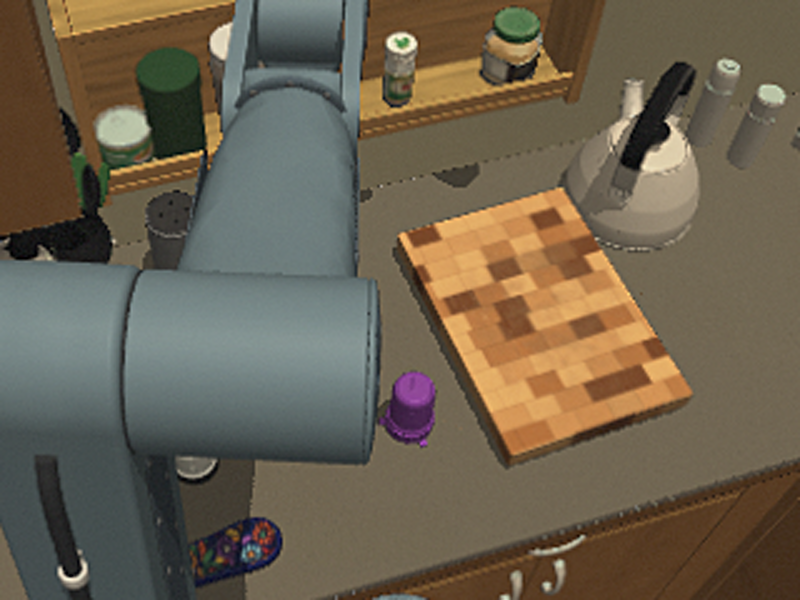

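The top view shows the board with corners near crop (400,237), (565,190), (690,393) and (510,465), all free. The kettle stands beyond its far right edge, and the arm hides the blender. Next: descend and grip the tall cup.

Call:
carry_out:
  linear:
    - [-0.1,0.1,1.8]
    - [-0.1,0.1,3.6]
    - [-0.1,0.1,5.4]
    - [-0.1,0.1,7.2]
    - [-0.1,0.1,9]
    - [-0.1,0.1,10.6]
    - [-0.1,0.1,11.2]
    - [-0.1,0.1,11.2]
  turn: [0,0,0,0,0,0,0,0]

```text
clock: 2.65
eef_pos: [575.9, -84.6, 186.6]
orientation: [0.976, 0.219, -0.002, -0.001]
force: [0.0, -0.0, 0.2]
opening: 84.5
grasp_force: 0.0
```

Call:
carry_out:
  linear:
    - [0,0,0]
    - [0,0,0]
    - [0,0,0]
    - [0,0,0]
    - [0,0,0]
    - [0,0,0]
    - [0,0,0]
    - [0,0,0]
  turn: [0,0,0,0,0,0,0,0]
  jaw: 5.0
  newtons: 40

```text
clock: 3.32
eef_pos: [578.3, -83.9, 190.1]
orientation: [0.976, 0.22, 0.001, 0.001]
force: [-1.4, -0.0, 6.1]
opening: 56.8
grasp_force: 45.0
```

```bash
python3 - <<'E'
from h import *
go((578,-82,188)); print(arm.state()["moment"].round(2))
s=dict(np.load("top1.npz"))
c=[atz(s,200+u/2.5,60+v/2.5,46) for u,v in((400,237),(565,190),(690,393),(510,458))]
print(np.round(c,0),np.mean(c,0))
E
```

```text
t 3.32 tcp [578.3 -83.9 190.1] yaw 25.39 j [-0.35  0.27  1.65 -0.    1.23  0.78] tilt [ 0.002 -0.001 -1.   ] F [-1.4 -0.   6.1] op 56.8 gf 45.0
shift cm [ 0.05 -0.18  0.2 ] turn None
[-0.01  0.32 -0.06]
[[ 695. -267.   46.]
 [ 710. -546.   46.]
 [ 322. -561.   46.]
 [ 302. -284.   46.]] [ 507.13480972 -414.57607712   46.        ]
```

Call:
carry_out:
  linear:
    - [0,0,0]
    - [0,0,0]
    - [0,0,0]
    - [0,0,0]
    - [0,0,0]
    - [0,0,0]
    - [0,0,0]
    - [0,0,0]
  turn: [-0.1,-0.2,-0.3,-0.4,-0.5,-0.6,-0.7,-0.7]

```text
clock: 3.98
eef_pos: [579.0, -84.4, 190.4]
orientation: [0.84, 0.543, 0.001, 0.002]
force: [-0.1, -1.3, 5.9]
opening: 57.0
grasp_force: 44.8
```

```bash
python3 -c "
from h import *
go((578,-82,188)); print(arm.state()['moment'].round(2))"
```

```text
t 3.98 tcp [579.  -84.4 190.4] yaw 65.74 j [-0.35  0.27  1.64 -0.    1.23  0.08] tilt [ 0.004 -0.002 -1.   ] F [-0.1 -1.3  5.9] op 57.0 gf 44.8
shift cm [ 0.18 -0.19  0.23] turn None
[-0.28 -0.18  0.02]
```

Call:
carry_out:
  linear:
    - [0,0,0]
    - [0,0,0]
    - [0,0,0]
    - [0,0,0]
    - [0,0,0]
    - [0,0,0]
    - [0,0,0]
    - [0,0,0]
  turn: [-0.06,-0.12,-0.18,-0.24,-0.24,-0.24,-0.24,-0.24]

```text
clock: 4.65
eef_pos: [579.2, -84.4, 190.4]
orientation: [0.771, 0.637, 0.001, 0.002]
force: [1.1, -0.9, 5.8]
opening: 56.8
grasp_force: 44.8
```

```bash
python3 -c "
from h import *
go((578,-82,188)); print(arm.state()['moment'].round(2))"
```

```text
t 4.65 tcp [579.2 -84.4 190.4] yaw 79.18 j [-0.35  0.27  1.64 -0.    1.23 -0.16] tilt [ 0.005 -0.002 -1.   ] F [ 1.1 -0.9  5.8] op 56.8 gf 44.8
shift cm [ 0.21 -0.16  0.24] turn None
[-0.18 -0.31 -0.04]
```

Call:
carry_out:
  linear:
    - [0,0,0]
    - [0,0,0]
    - [0,0,0]
    - [0,0,0]
    - [0,0,0]
    - [0,0,0]
    - [0,0,0]
    - [0,0,0]
  turn: [-0.05,-0.1,-0.15,-0.2,-0.2,-0.2,-0.2,-0.2]

```text
clock: 5.32
eef_pos: [578.5, -82.7, 189.9]
orientation: [0.704, 0.71, 0.002, 0.0]
force: [0.3, 4.3, 5.3]
opening: 57.0
grasp_force: 66.0
```

```bash
python3 -c "
from h import *
go((578,-82,188)); print(arm.state()['moment'].round(2))
s=eyes.snapshot('scene');save(s,'s2.png',(240,90,400,210),5)"
```

```text
t 5.32 tcp [578.5 -82.7 189.9] yaw 90.54 j [-0.35  0.27  1.65  0.    1.23 -0.36] tilt [ 0.003  0.002 -1.   ] F [0.3 4.3 5.3] op 57.0 gf 66.0
shift cm [ 0.07 -0.05  0.19] turn None
[ 0.81  0.   -0.95]
```

View pics/s2.png

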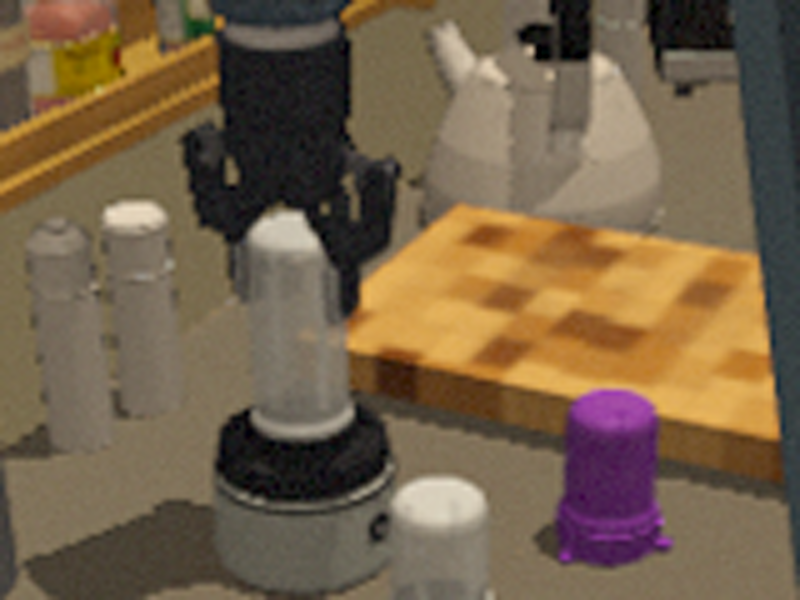

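The arm meets a firm stop (moment -0.95 Nm after about 65° of turn), and the view shows the cup still seated and gripped at crop (300,330). I ease the turn a touch and lift straight out.

Call:
carry_out:
  linear:
    - [0,0,0]
    - [0,0,-0.6]
    - [0,0,-1.6]
    - [0,0,-3]
    - [0,0,-5]
    - [0,0,-7]
    - [0,0,-9]
    - [0,0,-11]
  turn: [0.04,0.04,0.04,0.04,0.04,0.04,0.04,0.04]

```text
clock: 6.03
eef_pos: [576.7, -83.7, 299.3]
orientation: [0.717, 0.697, -0.001, -0.001]
force: [0.6, -0.3, -2.0]
opening: 56.8
grasp_force: 65.3
```

```bash
python3 -c "
from h import *
go((500,-390,290)); print(arm.state()['moment'].round(2))
s=eyes.snapshot('scene');save(s,'s3.png',(250,90,370,210),5);np.savez('s3.npz',**s)"
```

```text
t 6.03 tcp [576.7 -83.7 299.3] yaw 88.43 j [-0.35  0.17  1.54 -0.    1.44 -0.32] tilt [-0.002 -0.    -1.   ] F [ 0.6 -0.3 -2. ] op 56.8 gf 65.3
shift cm [-30.83  -6.83   0.95] turn None
[-0.01 -0.07  0.03]
```

View pics/s3.png

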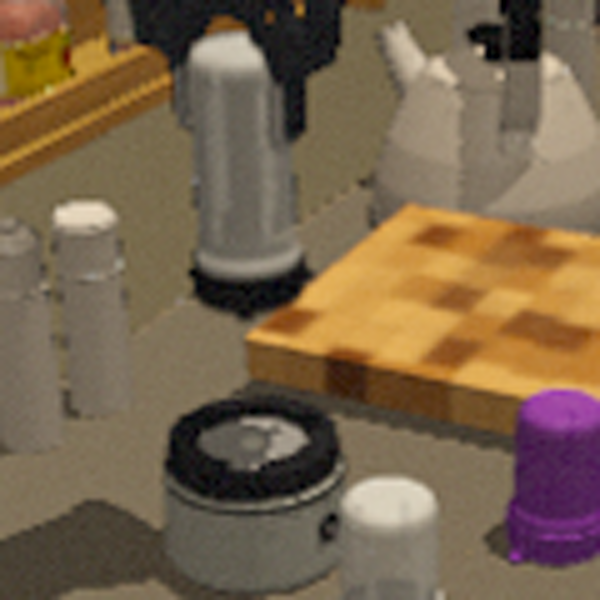

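The cup is out, its foot at crop (250,285), and the socket at crop (253,440) is empty. Over to the board.

Call:
carry_out:
  linear:
    - [-2.5,-0.5,0]
    - [-6.5,-1.4,0]
    - [-10.5,-2.3,0]
    - [-14.5,-3.2,0]
    - [-18.5,-4.1,0]
    - [-22.5,-5,0]
    - [-26.5,-5.9,0]
    - [-29.5,-6.5,0]
  turn: [0,0,0,0,0,0,0,0]

```text
clock: 6.75
eef_pos: [502.2, -379.7, 297.5]
orientation: [0.717, 0.697, -0.001, -0.001]
force: [0.1, 0.7, -2.7]
opening: 57.0
grasp_force: 65.3
```

Call:
carry_out:
  linear:
    - [-1,0,1]
    - [-1,0,3.5]
    - [-1,0,6]
    - [-1,0,8.5]
    - [-1,0,10.5]
    - [-1,0,11.8]
    - [-1,0,12.4]
    - [-1,0,12.4]
  turn: [0,0,0,0,0,0,0,0]

```text
clock: 7.42
eef_pos: [503.3, -385.7, 172.4]
orientation: [0.717, 0.697, 0.0, -0.002]
force: [-1.0, 0.6, -1.6]
opening: 56.6
grasp_force: 65.2
```

```bash
python3 - <<'E'
from h import *
go((500,-390,163))
C=cloud(dict(np.load('s3.npz')))
m=(np.hypot(C[...,0]-577,C[...,1]+84)<50)&(C[...,2]>120)
P=C[m];print("lowest of cup",np.percentile(P[:,2],[0,1,3,5]))
s=eyes.snapshot("top");np.savez("top3.npz",**s);save(s,"top3.png",(240,120,480,300),3.3)
E
```

```text
t 7.42 tcp [ 503.3 -385.7  172.4] yaw 88.42 j [-0.84  0.39  1.52 -0.    1.23 -0.81] tilt [-0.002  0.003 -1.   ] F [-1.   0.6 -1.6] op 56.6 gf 65.2
shift cm [-0.44 -0.32  0.94] turn None
lowest of cup [181.16579378 187.1044776  196.98442299 204.92068418]
```

View pics/top3.png

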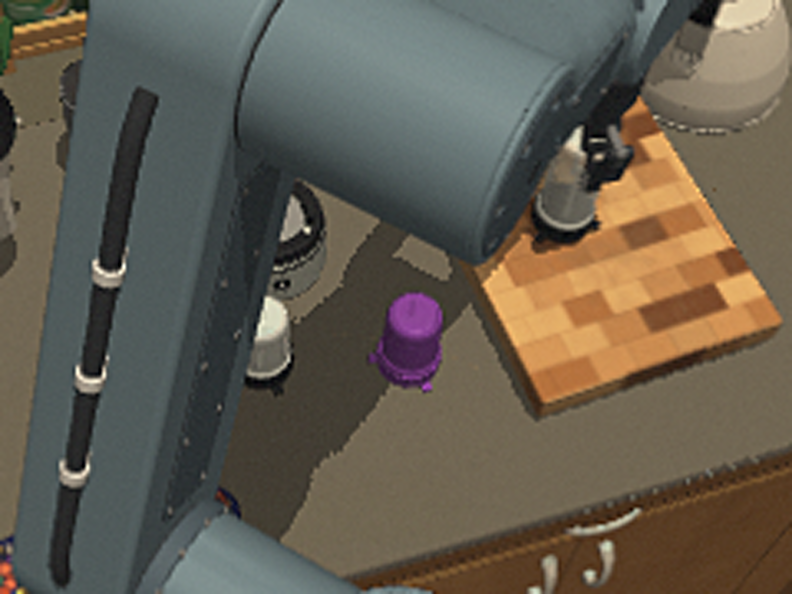

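The tall cup hangs just above the board (crop (568,225)) with dark lugs near (542,240). The grind cup shows one lug at (278,388). I lower the tall cup gently.

Call:
carry_out:
  linear:
    - [0,0,0.2]
    - [0,0,0.4]
    - [0,0,0.55]
    - [0,0,0.7]
    - [0,0,0.8]
    - [0,0,0.85]
    - [0,0,0.85]
    - [0,0,0.85]
  turn: [0,0,0,0,0,0,0,0]

```text
clock: 8.13
eef_pos: [504.0, -386.7, 165.8]
orientation: [0.717, 0.697, 0.0, -0.0]
force: [-0.3, 0.3, -2.9]
opening: 57.0
grasp_force: 65.3
```

Call:
carry_out:
  linear:
    - [0,0,0.1]
    - [0,0,0.2]
    - [0,0,0.3]
    - [0,0,0.3]
    - [0,0,0.3]
    - [0,0,0.3]
    - [0,0,0.3]
    - [0,0,0.3]
  turn: [0,0,0,0,0,0,0,0]

```text
clock: 8.8
eef_pos: [504.1, -386.7, 163.2]
orientation: [0.717, 0.697, -0.0, 0.0]
force: [-1.6, 1.6, 4.1]
opening: 56.7
grasp_force: 65.7
```

Call:
carry_out:
  linear:
    - [0,0,0]
    - [0,0,0]
    - [0,0,0]
    - [0,0,0]
    - [0,0,0]
    - [0,0,0]
    - [0,0,0]
    - [0,0,0]
  turn: [0,0,0,0,0,0,0,0]
  jaw: 8.5

```text
clock: 9.47
eef_pos: [504.1, -386.7, 162.8]
orientation: [0.717, 0.697, -0.0, 0.0]
force: [-0.2, -0.3, -0.6]
opening: 85.1
grasp_force: 0.0
```

Call:
carry_out:
  linear:
    - [0,0,-1]
    - [0,0,-3]
    - [0,0,-5]
    - [0,0,-7]
    - [0,0,-9]
    - [0,0,-11]
    - [0,0,-12.5]
    - [0,0,-12.5]
  turn: [0,0,0,0,0,0,0,0]

```text
clock: 10.13
eef_pos: [505.3, -388.0, 293.1]
orientation: [0.717, 0.697, -0.0, 0.004]
force: [-0.4, 0.3, 0.8]
opening: 85.2
grasp_force: 0.0
```

```bash
python3 - <<'E'
from h import *
from scipy.optimize import least_squares
go((590,-420,300))
s=eyes.snapshot("top");np.savez("top4.npz",**s);t=eyes.snapshot("scene");np.savez("s4.npz",**t)
C=cloud(t)
for n,c,a,b in(("tall",(504,-387),90,180),("grind",(453,-35),35,85)):
    P=C[(C[...,2]>a)&(C[...,2]<b)&(np.hypot(C[...,0]-c[0],C[...,1]-c[1])<45)]
    f=least_squares(lambda q:np.hypot(P[:,0]-q[0],P[:,1]-q[1])-29,c,loss="soft_l1",f_scale=2);print(n,len(P),f.x.round(1))
    print([eyes.boxes_of(x,"tall_cup")[:2] for x in(s,)] if n=="tall" else "")
def cr(x,p,w,h,k):
    u,v=proj(x,p)[0];print(u,v);M=np.float32([[k,0,-k*(u-w/2)],[0,k,-k*(v-h/2)]]);return cv2.warpAffine(x["frame"][...,::-1].copy(),M,(int(w*k),int(h*k)),flags=cv2.INTER_CUBIC)
def row(p,w=50): return [cr(x,p,w,w,8) for x in(s,t)]
# grid: scene: grind foot & socket ; top: tall foot & grind foot
g=np.vstack([np.hstack([cr(t,(578,-82,80),36,30,10),cr(t,(453,-35,10),36,30,10)]),np.hstack([cr(s,(504,-387,56),36,30,10),cr(s,(453,-35,10),36,30,10)])])
g=cv2.convertScaleAbs(g,alpha=1.5,beta=20)
cv2.imwrite("pics/grid.png",g)
E
```

```text
t 10.13 tcp [ 505.3 -388.   293.1] yaw 88.4 j [-0.84  0.29  1.41 -0.    1.44 -0.81] tilt [ 0.005 -0.006 -1.   ] F [-0.4  0.3  0.8] op 85.2 gf 0.0
shift cm [-2.97  8.56 -0.63] turn None
tall 321 [ 502.4 -387.9]
[[{'bbox': [400.3, 159.0, 424.5, 195.4], 'conf': 0.57}]]
grind 288 [453.3 -34.9]

300.2599076297223 177.6442696777426
328.0736805987684 214.35299218410793
409.53027190626915 185.76458683237698
318.8960290714526 228.83139783963702
```

View pics/grid.png

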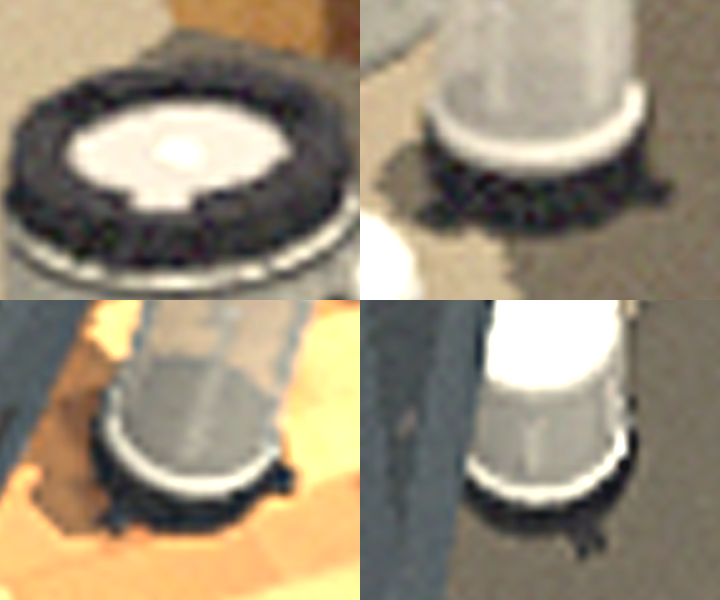

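The grid shows four views:
- **Socket:** one gap at crop (163,197).
- **Grind cup, scene camera:** lugs at (662,188) and (435,210).
- **Tall cup, upright on the board:** lugs at (288,478) and (113,523).
- **Grind cup, top camera:** one lug at (592,541).

Next I convert these to angles.

```bash
python3 - <<'E'
from h import *
s=dict(np.load("top4.npz"));t=dict(np.load("s4.npz"))
def ang(x,p0,cx,cy,z,c,lab):
    u,v=proj(x,p0)[0];q=atz(x,cx/10+u-18,cy/10+v-15,z);d=q[:2]-c
    print(lab,"r",np.hypot(*d).round(1),"ang",np.degrees(np.arctan2(d[1],d[0])).round(1),"mod120",(np.degrees(np.arctan2(d[1],d[0]))%120).round(1))
B=(578,-82,80);G=(453,-35,10);T=(504,-387,56)
for cx,cy in((130,202),(162,202),(195,200)): ang(t,B,cx,cy,79,(578,-82),"gap")
ang(t,G,302,188,3,(453.3,-35),"grind sc R");ang(t,G,75,210,3,(453.3,-35),"grind sc L")
ang(s,G,230,241,3,(453.3,-35),"grind top")
ang(s,T,288,178,49,(502.6,-387.5),"tall R");ang(s,T,113,223,49,(502.6,-387.5),"tall L")
print((90.54-88.4))
# brighter look at socket: polar map of brightness at r=38..45, z=78
g=cv2.cvtColor(t["frame"],cv2.COLOR_RGB2GRAY).astype(np.float32)
th=np.radians(np.arange(0,360,5))
for r,z in((39,78),(42,78)):
    uv=proj(t,np.c_[578+r*np.cos(th),-82+r*np.sin(th),np.full(len(th),z)]).astype(np.float32)
    print(r,[(int(np.degrees(a)),int(b)) for a,b in zip(th,cv2.remap(g,uv[:,:1],uv[:,1:],cv2.INTER_LINEAR)[:,0]) if b>70])
C=cloud(t);uv=None
P=C[(np.hypot(C[...,0]-578,C[...,1]+82)<70)&(abs(C[...,2]-85)<2)];print("rim centre",cv2.minEnclosingCircle(P[:,:2].astype(np.float32)),len(P))
E
```

```text
gap r 33.6 ang 95.4 mod120 95.4
gap r 31.1 ang 112.3 mod120 112.3
gap r 30.5 ang 131.2 mod120 11.2
grind sc R r 38.0 ang -166.8 mod120 73.2
grind sc L r 37.3 ang 63.2 mod120 63.2
grind top r 36.5 ang -168.1 mod120 71.9
tall R r 38.8 ang -115.6 mod120 4.4
tall L r 36.6 ang 117.3 mod120 117.3
2.1400000000000006
39 []
42 []
rim centre ((577.3006591796875, -80.08729553222656), 55.02000045776367) 201
```

Chord directions give the angles, mod 120°:

| Item | Angle (mod 120°) |
|---|---|
| Grind lugs | 68° |
| Tall-cup lugs at the stop | 3° |
| Gap centre from the stop (8° back) | 115° |
| Gap centre from the picture | 113° |

So I grip the grind cup and turn it about 46° anticlockwise.

Call:
carry_out:
  linear:
    - [3,-0.5,0]
    - [7,-1.2,0]
    - [11,-1.9,0]
    - [15,-2.6,0]
    - [19,-3.3,0]
    - [23,-4,0.5]
    - [27,-4.7,1.5]
    - [31,-5.4,2.5]
  turn: [0.1,0.2,0.3,0.4,0.5,0.6,0.7,0.8]

```text
clock: 10.95
eef_pos: [457.5, -73.6, 261.4]
orientation: [0.933, 0.36, -0.0, -0.001]
force: [0.2, -0.2, 0.6]
opening: 85.0
grasp_force: 0.0
```

```bash
python3 -c "
from h import *
go((453.3,-35,170),20)"
```

```text
t 10.95 tcp [457.5 -73.6 261.4] yaw 42.25 j [-0.42 -0.08  1.87  0.    1.35  0.42] tilt [-0.001  0.001 -1.   ] F [ 0.2 -0.2  0.6] op 85.0 gf 0.0
shift cm [ 2.29 -3.13  9.14] turn 0.388
```

Call:
carry_out:
  linear:
    - [0.5,-0.6,1]
    - [1,-1.5,3]
    - [1.6,-2.3,5]
    - [2.3,-3.1,7]
    - [2.3,-3.1,8.5]
    - [2.3,-3.1,9]
    - [2.3,-3.1,9]
    - [2.3,-3.1,9]
  turn: [0.1,0.2,0.3,0.39,0.39,0.39,0.39,0.39]

```text
clock: 11.62
eef_pos: [454.5, -37.3, 172.7]
orientation: [0.984, 0.176, -0.0, -0.0]
force: [0.6, 0.7, 0.4]
opening: 85.1
grasp_force: 0.0
```

```bash
python3 -c "
from h import *
go((453.5,-35,68),20)"
```

```text
t 11.62 tcp [454.5 -37.3 172.7] yaw 20.22 j [-0.34  0.01  1.97 -0.    1.16  0.87] tilt [-0.001  0.    -1.   ] F [0.6 0.7 0.4] op 85.1 gf 0.0
shift cm [-1.000e-02 -2.500e-01  1.047e+01] turn 0.004
```

Call:
carry_out:
  linear:
    - [0,-0.2,0.5]
    - [0,-0.25,2]
    - [0,-0.25,4]
    - [0,-0.25,6]
    - [0,-0.25,8]
    - [0,-0.25,9.5]
    - [0,-0.25,10.3]
    - [0,-0.25,10.3]
  turn: [0,0,0,0,0,0,0,0]

```text
clock: 12.28
eef_pos: [453.1, -34.8, 68.8]
orientation: [0.985, 0.175, -0.001, -0.001]
force: [0.3, 0.6, 0.8]
opening: 85.2
grasp_force: 0.0
```

Call:
carry_out:
  linear:
    - [0,0,0]
    - [0,0,0]
    - [0,0,0]
    - [0,0,0]
    - [0,0,0]
    - [0,0,0]
    - [0,0,0]
    - [0,0,0]
  turn: [0,0,0,0,0,0,0,0]
  jaw: 5.0
  newtons: 50

```text
clock: 12.95
eef_pos: [455.2, -35.2, 71.4]
orientation: [0.984, 0.176, 0.001, 0.001]
force: [-0.7, -0.0, 6.4]
opening: 57.0
grasp_force: 53.9
```

```bash
python3 -c "
from h import *
go((453.5,-35,168),20)"
```

```text
t 12.95 tcp [455.2 -35.2  71.4] yaw 20.22 j [-0.34  0.19  2.03  0.    0.92  0.88] tilt [ 0.003 -0.001 -1.   ] F [-0.7 -0.   6.4] op 57.0 gf 53.9
shift cm [-0.13 -0.06 -9.66] turn 0.004
```

Call:
carry_out:
  linear:
    - [0,0,-0.5]
    - [0,0,-2]
    - [0,0,-4]
    - [0,0,-6]
    - [0,0,-8]
    - [0,0,-10]
    - [0,0,-12]
    - [0,0,-13]
  turn: [0,0,0,0,0,0,0,0]

```text
clock: 13.62
eef_pos: [454.7, -35.1, 202.6]
orientation: [0.984, 0.176, 0.002, 0.001]
force: [0.8, -0.3, -1.7]
opening: 57.0
grasp_force: 53.8
```

```bash
python3 -c "
from h import *
go((577.5,-82,180),66.4)"
```

```text
t 13.62 tcp [454.7 -35.1 202.6] yaw 20.22 j [-0.34 -0.04  1.95 -0.    1.22  0.88] tilt [ 0.003 -0.001 -1.   ] F [ 0.8 -0.3 -1.7] op 57.0 gf 53.8
shift cm [9.89 8.64 2.31] turn -0.806
```

Call:
carry_out:
  linear:
    - [1.5,1.3,0]
    - [3,2.6,0]
    - [4.5,3.9,0]
    - [6,5.2,0]
    - [7.5,6.5,0]
    - [9,7.9,0]
    - [9.9,8.6,0]
    - [9.9,8.6,0]
  turn: [-0.11,-0.22,-0.33,-0.44,-0.55,-0.66,-0.77,-0.81]

```text
clock: 14.28
eef_pos: [578.0, -82.3, 199.3]
orientation: [0.834, 0.551, 0.0, 0.0]
force: [-0.2, -0.1, -1.6]
opening: 56.8
grasp_force: 54.0
```

Call:
carry_out:
  linear:
    - [0,0,1]
    - [0,0,2]
    - [0,0,2.5]
    - [0,0,2.5]
    - [0,0,2.5]
    - [0,0,2.5]
    - [0,0,2.5]
    - [0,0,2.5]
  turn: [0,0,0,0,0,0,0,0]

```text
clock: 14.95
eef_pos: [576.8, -81.4, 175.5]
orientation: [0.836, 0.549, 0.0, 0.0]
force: [0.3, -0.5, -2.4]
opening: 57.3
grasp_force: 54.0
```

```bash
python3 - <<'E'
from h import *
go((577.5,-82,165),66.4)
from scipy.optimize import least_squares
t=eyes.snapshot("scene");np.savez("s5.npz",**t);C=cloud(t)
P=C[(C[...,2]>145)&(C[...,2]<158)&(np.hypot(C[...,0]-577,C[...,1]+82)<45)]
f=least_squares(lambda q:np.hypot(P[:,0]-q[0],P[:,1]-q[1])-29,(577,-82),loss="soft_l1",f_scale=2);print("cup",len(P),f.x.round(1))
u,v=proj(t,(578,-82,95))[0];print(u,v)
M=np.float32([[12,0,-12*(u-25)],[0,12,-12*(v-25)]])
cv2.imwrite("pics/s5.png",cv2.convertScaleAbs(cv2.warpAffine(t["frame"][...,::-1].copy(),M,(600,600),flags=cv2.INTER_CUBIC),alpha=1.5,beta=20))
E
```

```text
t 14.95 tcp [576.8 -81.4 175.5] yaw 66.62 j [-0.34  0.28  1.66  0.    1.2   0.06] tilt [ 0.001 -0.    -1.   ] F [ 0.3 -0.5 -2.4] op 57.3 gf 54.0
shift cm [-0.02  0.09  1.05] turn 0.004
cup 66 [575.5 -81.2]
300.0294097259367 173.42023752703093
```

View pics/s5.png

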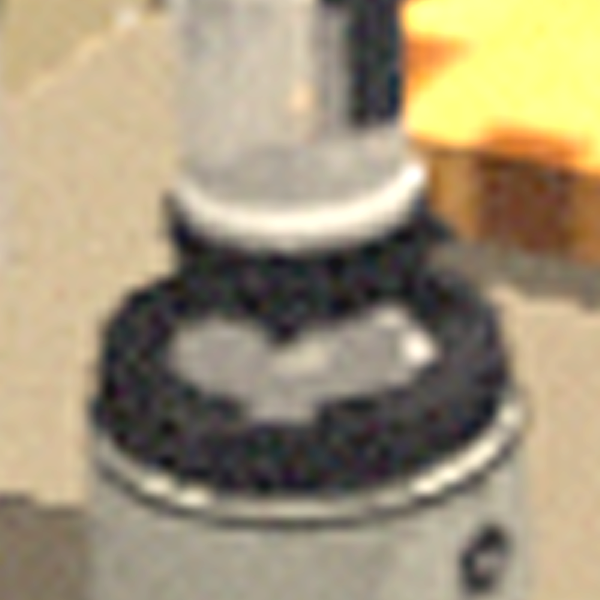

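The front lug at (287,335) hangs right over the gap at (283,410). I shift 2 mm in tool y and lower the cup.

Call:
carry_out:
  linear:
    - [0,0.15,0.2]
    - [0,0.15,0.6]
    - [0,0.15,1]
    - [0,0.15,1.3]
    - [0,0.15,1.6]
    - [0,0.15,1.8]
    - [0,0.15,2]
    - [0,0.15,2]
  turn: [0,0,0,0,0,0,0,0]

```text
clock: 15.67
eef_pos: [577.6, -81.9, 154.3]
orientation: [0.836, 0.549, -0.0, -0.0]
force: [0.5, 0.0, -1.9]
opening: 57.0
grasp_force: 54.0
```

Call:
carry_out:
  linear:
    - [0,0,0.1]
    - [0,0,0.2]
    - [0,0,0.3]
    - [0,0,0.4]
    - [0,0,0.4]
    - [0,0,0.4]
    - [0,0,0.4]
    - [0,0,0.4]
  turn: [0,0,0,0,0,0,0,0]

```text
clock: 16.33
eef_pos: [578.0, -82.0, 151.0]
orientation: [0.836, 0.549, 0.0, 0.0]
force: [-0.6, 0.0, -2.0]
opening: 57.2
grasp_force: 54.0
```

It is below the rim plane with no contact, so the lugs are in the gaps. I press on.

Call:
carry_out:
  linear:
    - [0,0,0.1]
    - [0,0,0.2]
    - [0,0,0.3]
    - [0,0,0.4]
    - [0,0,0.5]
    - [0,0,0.6]
    - [0,0,0.6]
    - [0,0,0.6]
  turn: [0,0,0,0,0,0,0,0]

```text
clock: 17.0
eef_pos: [578.0, -82.0, 145.3]
orientation: [0.836, 0.549, 0.0, 0.0]
force: [-1.3, -0.4, 4.9]
opening: 56.7
grasp_force: 54.4
```

Call:
carry_out:
  linear:
    - [0,0,0.05]
    - [0,0,0.1]
    - [0,0,0.15]
    - [0,0,0.2]
    - [0,0,0.25]
    - [0,0,0.25]
    - [0,0,0.25]
    - [0,0,0.25]
  turn: [0,0,0,0,0,0,0,0]

```text
clock: 17.67
eef_pos: [578.0, -82.0, 143.1]
orientation: [0.836, 0.549, 0.0, 0.0]
force: [-3.3, 0.8, 7.2]
opening: 57.1
grasp_force: 54.7
```

Call:
carry_out:
  linear:
    - [0,0,0.05]
    - [0,0,0.1]
    - [0,0,0.15]
    - [0,0,0.2]
    - [0,0,0.25]
    - [0,0,0.25]
    - [0,0,0.25]
    - [0,0,0.25]
  turn: [0,0,0,0,0,0,0,0]

```text
clock: 18.33
eef_pos: [578.0, -82.0, 140.9]
orientation: [0.836, 0.549, 0.0, 0.0]
force: [-4.3, 1.3, 9.4]
opening: 57.2
grasp_force: 55.0
```

Call:
carry_out:
  linear:
    - [0,0,0.02]
    - [0,0,0.04]
    - [0,0,0.06]
    - [0,0,0.06]
    - [0,0,0.06]
    - [0,0,0.06]
    - [0,0,0.06]
    - [0,0,0.06]
  turn: [0,0,0,0,0,0,0,0]

```text
clock: 19.0
eef_pos: [578.1, -82.0, 140.9]
orientation: [0.836, 0.549, 0.0, 0.0]
force: [-5.3, 1.0, 15.0]
opening: 57.2
grasp_force: 55.2
```

The travel has stopped at 140.9 and the force jumped, so the plate is at its bottom with about 17 N of push. One check of all objects, then hand in.

```bash
python3 - <<'E'
from h import *
from scipy.optimize import least_squares
t=eyes.snapshot("scene");go((578,-82,141));C=cloud(t);save(t,"end.png",(240,100,400,260),3.7)
for n,c,a,b in(("tall",(504,-387),90,180),("stor",(436,118),25,65),("purple",(412,-184),32,86)):
    P=C[(C[...,2]>a)&(C[...,2]<b)&(np.hypot(C[...,0]-c[0],C[...,1]-c[1])<45)]
    f=least_squares(lambda q:np.hypot(P[:,0]-q[0],P[:,1]-q[1])-29,c,loss="soft_l1",f_scale=2);print(n,len(P),f.x.round(1))
E
```

```text
t 19.05 tcp [578.1 -82.  140.9] yaw 66.64 j [-0.34  0.33  1.68 -0.    1.14  0.06] tilt [ 0. -0. -1.] F [-6.4  1.4 12.8] op 57.0 gf 55.2
shift cm [-0.01 -0.01 -0.01] turn None
tall 395 [ 502.9 -388. ]
stor 278 [436.1 117.4]
purple 275 [ 411.8 -183.6]
```

View pics/end.png

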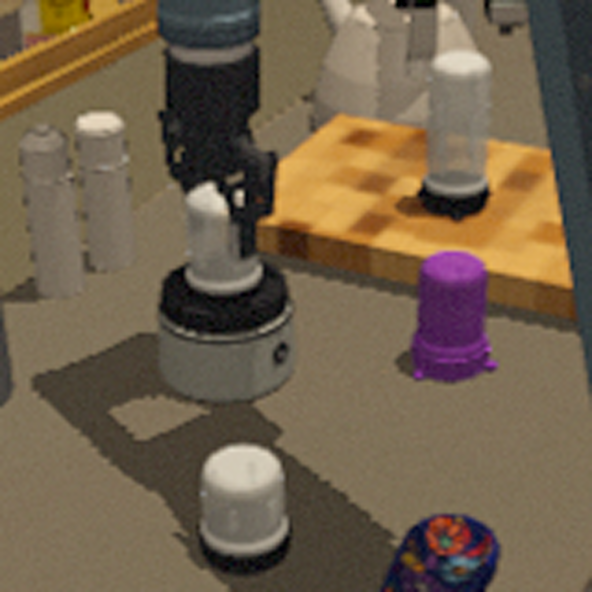

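The view shows the grind cup seated at (225,240), the tall cup upright on the board at (455,150), and the storage cup and look-alike unmoved. I add a hair more push for margin, then hand in.

Call:
carry_out:
  linear:
    - [0,0,0.02]
    - [0,0,0.02]
    - [0,0,0.02]
    - [0,0,0.02]
    - [0,0,0.02]
    - [0,0,0.02]
    - [0,0,0.02]
    - [0,0,0.02]
  turn: [0,0,0,0,0,0,0,0]

```text
clock: 19.72
eef_pos: [578.1, -82.0, 140.9]
orientation: [0.836, 0.549, 0.0, 0.0]
force: [-6.2, 1.6, 14.0]
opening: 57.1
grasp_force: 55.3
```

```bash
python3 -c "
from h import *
go((578,-82,141)); print(arm.job_done())"
```

```text
t 19.72 tcp [578.1 -82.  140.9] yaw 66.64 j [-0.34  0.33  1.68 -0.    1.14  0.06] tilt [ 0. -0. -1.] F [-6.2  1.6 14. ] op 57.1 gf 55.3
shift cm [-0.01 -0.01 -0.01] turn None
the job is handed in; nothing more can be done
None
```

Job handed in at 19.7 s: the tall cup stands upright on the board, and the gripper is holding the grind cup down, lugs in the gaps, with about 16 N; the bottom stop is inferred from travel ceasing while the force rose.

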